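# Shift a specimen turntable into fine gear and set it to zero

### The job

The geared specimen turntable stands in neutral. Put it into fine gear: ease its black knob down while rocking it gently to and fro until the teeth drop into mesh, without forcing the teeth, and press it fully home; only then turn the table by that knob until the long zero line on the plate stands under the pointer, and let go. Do not touch the plate or the specimen box standing on it, and leave the other things on the desk where they lie.

Things in the scene. Friction and masses are not known exactly. Their poses are not given: they have to be found in the camera images.
- rotary_stage: Grey cast base of the turntable, 224 x 134 mm, top face 20 mm up, fixed on the desk. Origin on its underside, midway between two upright axes: the table's axis 40 mm to its +x, the knob's shaft 40 mm to its -x; z up. At its +y side, 81 mm from the table's axis, a post of 14 mm diameter carries the pointer (top 88 mm up).
- turntable: The round table; turns without end about its upright axis and stays where it is left (friction about 0.09 N m). Origin on the axis at desk level, z up. Bright plate, radius 58 mm, top 76 mm above the desk, short 10-degree lines round its rim; under it on the same spindle two spur wheels, the upper the coarse wheel (24 teeth), the lower the fine wheel.
- fine_wheel (a point): On the table's axis, level with the top of the fine wheel's teeth, 34 mm up. The fine wheel has 30 teeth, module 4 mm, 8 mm thick, outside radius 63 mm. Under a light push (2 to 3 N) the pinion rubs over its teeth and the table stands still; pressed with over about 4 N tooth on tooth, the table is dragged along and the teeth do not find each other.
- zero_mark (a point): Point on top of the plate on its long (18 mm) dark zero line, 54 mm from the table's axis, 76 mm above the desk. At the start it stands 20 to 46 degrees anticlockwise (seen from above) of the pointer.
- index_point (a point): Tip of the fixed bright pointer, 54 mm from the table's axis in the base's +y direction, 4.5 mm over the plate. The zero line is right when zero_mark is straight under this point.
- gear_shift: The change-gear cluster with its knob on the upright shaft; origin on the shaft's axis, at desk level in neutral; it rises and sinks with the cluster but does not show its turning. It slides from neutral 10 mm up to coarse or 10 mm down to fine, with about 3 N of friction (a downward push of 2 N moves it, its weight of 1.5 N helps), stays where left, and turns freely without end.
- pinion (a point): On the knob's axis, level with the underside of the pinion's 10 teeth (outside radius 23 mm), 36 mm up in neutral, 26 mm home. Sinking from neutral it meets the fine wheel's teeth after 1 to 3 mm and goes on only where tooth meets gap (play 1.5 mm; 36 degrees of knob a tooth; tooth positions unknown). Over 15 N bruises the teeth. In mesh the table turns 1/3 as far as the knob, the other way round.
- knob_grip (a point): Centre of the round black fluted knob, on its axis. The knob is 40 mm in diameter and 30 mm tall (15 mm above and below this point). Height above the desk: 109 mm in neutral (within 1 mm), 99 mm fully home in fine gear, 119 mm in coarse. Within 100 mm nothing stands higher than 103 mm.
- specimen: Small clear specimen box with a white foot and a grey mineral inside, 29 x 30 x 26 mm, standing loose on the middle of the plate. Origin under its centre.
- loupe: Small folding loupe, 36 x 26 x 16 mm, on the desk to the left.
- screwdriver: Small red-handled screwdriver, 138 mm, on the desk to the left.
- petri_dish: Round clear dish with grains, 60 mm across, 13 mm high, behind the turntable to the right.
- pen_case: Flat black pen case, 166 x 28 x 14 mm, on the desk to the right.
- spare_box: A second clear specimen box, 45 x 45 x 38 mm, on the desk behind the turntable to the right.
- tweezers: Steel tweezers, 126 mm, on the desk to the left.
- pen_1: Green pencil, 112 mm, on the desk to the left.
- pen_2: Blue and white marker pen, 135 mm, on the desk to the left.
- blower: Black rubber dust blower, 100 x 47 x 47 mm, on the desk at the right.

How it is judged:
By the outcome, as a careful person would: the job done as asked, in the order asked, and still so for the second after the job is handed in, with the robot touching nothing.
It also fails if it takes over 61 s, if anything falls off the work surface, if the arm or the gripper's body presses on something with over 40 N, if the wrist force passes 120 N, or if a joint passes its speed limit or range.

### The arm

A 7-joint arm with a two-finger parallel gripper is mounted at the origin on a cart in front of the work surface, level with it; the furniture and walls round the work are solid. World frame = base frame: x ahead of the robot, y to its left, z up, the work surface at z = 0. Lengths are in m, angles in degrees, forces in N, time in s.
With the tool pointing down it reaches from about 0.425 to 0.875 m from the base axis. Payload 4.7 kg.
Tool frame: the origin (TCP) lies between the finger pads; the fingertips stand 8 mm ahead of it and the grasp point (between the pads) lies 11 mm behind it (env.tip_extent is the distance from the TCP to the fingertips, in m); z points along the fingers, y is the line along which they close (so a half turn about z gives the same grasp; the last joint's range is limited). The gripper opens to 87 mm and grips with 3 to 60 N. Pads are 19 mm wide; open, the fingers measure 117 mm over their backs; the gripper's body (75 mm by 190 mm) begins 51 mm behind the grasp point.
Start: joints at [0.808, 18.392, -4.016, 83.108, 1.295, 78.541, -3.26], TCP at [0.65, -0, 0.231] pointing down, gripper open.
Joint ranges: [-163.93, 163.93], [-17.29, 119.83], [-79.2, 71.16], [3.27, 140.29], [-89.18, 269.18], [5.43, 117.66], [-154.24, 154.24]. Speed limits (degrees/s): [147.25, 147.25, 180, 180, 180, 180, 180].

### API

Orientations are given as [roll, pitch, yaw] about the fixed x, y, z axes, in that order (R = Rz(yaw) Ry(pitch) Rx(roll)).
In Python, from cell import sensors, vision, workorder, env gives the robot as it stands.
- The arm moves only by the tool drive_tool, never from a script. Its argument "moves" is a list of rows, each an object of numbers: "x", "y", "z": the shift along the tool's x, y, z in mm; "rx", "ry", "rz": the turn, a rotation vector about the tool's x, y, z in rad; "fingers": the closure, from -1 (fully open) to 1 (shut). In form: [{"x": .., "y": .., "z": .., "rx": .., "ry": .., "rz": .., "fingers": ..}, ...]. A call has 1 to 20 rows; each row is the pose to reach, as a shift and turn from the pose commanded when the call began, along the tool's axes at that moment; what a row does not reach only later rows make up. A row lasts 1/8 s, in which the tool goes at most 62.5 mm and 10.7 degrees, less where a joint would pass 70% of its speed; a pose out of reach is approached as far as the arm can. A call with a gripper value outside its range is refused whole. The fingers move at their own pace and stop on an object; "force" is the grip in N (left out, the last holds). Time passes only in rows, so rows that repeat a pose let the fingers close. It gives the time, the measured TCP pose, the force, the opening and the grip force at its end, in the units of the state.
- sensors.get_obs(): the state, without advancing time (a new reading comes with each control period).
- vision.read_camera(name): name is "scene" or "side" or "wrist"; returns a dict with "image" (400x640x3 uint8, red, green, blue), "fx", "fy", "cx", "cy" (pixels), "R" (3x3) and "t" (3): a world point X has camera coordinates R X + t. Camera axes: x right, y down, z forward; pixel columns grow to the right and rows downward; lengths in m; the calibration is good to about 2 mm. A picture is of the moment at which its call begins. There is no depth.
- workorder.sign_off(): hands the job in; it is judged then, once.
The state is a dict: "time_s": time; "qpos": joint angles; "joint_velocities": joint speeds; "effort": joint torques, N m; "tool_pos": TCP position; "tool_rot": TCP orientation; "force": force on the tool from outside, world axes, zero at the start; "wrist_torque": the same for the moment, N m; "grip_width": finger opening in m; "grasp_force": force on a finger pad.
Only numpy, scipy, OpenCV 4.12 (cv2) and the standard library are available. Lean on these libraries where they do the work, as an engineer would, in place of code of your own. Each camera call takes 0.05 s, during which the arm holds its last target. There are 200 camera calls.

## Working session

There is one attempt and no reset: what is moved stays moved. The work goes in short steps, Python scripts to look and compute and a tool call to move; the robot and the scene stay as the last step left them, time stands still between calls to the robot, and variables do not carry over. Pictures are saved under pics/ and viewed, at most 10 in all, crops included, and the job is handed in when it is done.

Besides the shell and the picture viewer there is one more tool, called after ">>>" in YAML: its name, and indented under it one key for each argument. drive_tool: Moves the arm, as the interface text tells. Its arguments: {"type":"object","properties":{"moves":{"type":"array"},"force":{"type":"number"}},"required":["moves"]}

```bash
mkdir -p pics; python3 - <<'E'
from cell import sensors, vision, env
import cv2
for n in ["scene","side","wrist"]:
    c=vision.read_camera(n); cv2.imwrite(f"pics/{n}0.png",c["image"][:,:,::-1]); print(n,c["fx"],c["cx"],c["cy"],c["R"],c["t"])
o=sensors.get_obs(); print(o["tool_pos"],o["tool_rot"],o["force"],o["time_s"],env.tip_extent)
E
```

```text
scene 375.2461944222911 319.42927762569667 199.88146467078806 [[-0.91024162 -0.41376581 -0.01606421]
 [-0.26468281  0.61123292 -0.74588024]
 [ 0.31843871 -0.67467931 -0.66588634]] [0.528318   0.17995098 1.13013571]
side 483.68901695783046 314.8349210492174 201.55642344822104 [[-0.99828416 -0.05842261  0.00394036]
 [-0.03877529  0.60913973 -0.79211443]
 [ 0.04387716 -0.79090808 -0.6103599 ]] [0.56319987 0.04251876 1.39002777]
wrist 343.8041883327435 320.09906552356796 203.73942684998593 [[ 9.99998206e-01  6.84654982e-04 -1.76615284e-03]
 [ 1.10099056e-03 -9.68804970e-01  2.47821948e-01]
 [-1.54138512e-03 -2.47823448e-01 -9.68803986e-01]] [-0.64973039 -0.02966168  0.38973444]
[ 6.49590558e-01 -5.69336098e-05  2.29702221e-01] [-1.79915760e+02  6.94372786e-03  9.00020208e+01] [ 0.09448065 -0.21415758  0.56199593] 0.15 0.008
```

View pics/scene0.png

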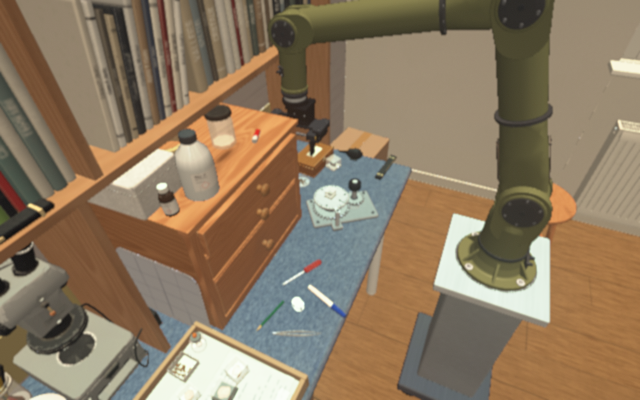

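View pics/wrist0.png

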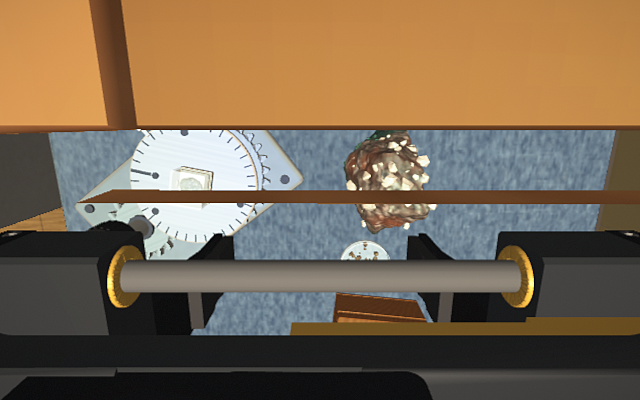

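View pics/side0.png

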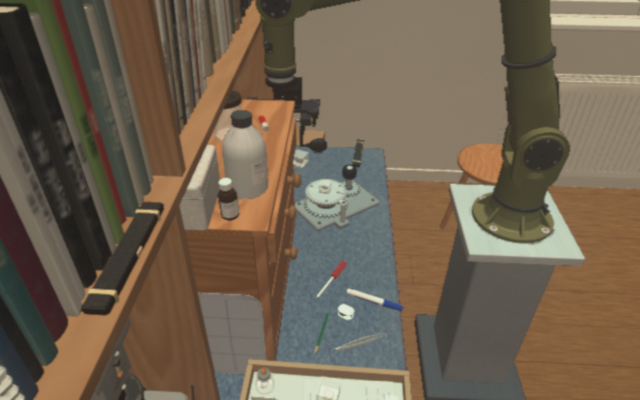

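```bash
cat > h.py <<'E'
import numpy as np, cv2
from cell import sensors, vision
def ray(c,u,v):
    d=c["R"].T@np.array([(u-c["cx"])/c["fx"],(v-c["cy"])/c["fy"],1]); return -c["R"].T@c["t"],d
def onz(c,u,v,z):
    o,d=ray(c,u,v); return o+d*(z-o[2])/d[2]
def proj(c,X):
    p=c["R"]@np.array(X)+c["t"]; return c["fx"]*p[0]/p[2]+c["cx"],c["fy"]*p[1]/p[2]+c["cy"]
def meet(rs):
    A=0;b=0
    for o,d in rs:
        d=d/np.linalg.norm(d);P=np.eye(3)-np.outer(d,d);A=A+P;b=b+P@o
    return np.linalg.solve(A,b)
E
python3 - <<'E'
from h import *
np.set_printoptions(precision=4,suppress=True)
C={n:vision.read_camera(n) for n in ["scene","side","wrist"]}
for n in C: print(n,-C[n]["R"].T@C[n]["t"], proj(C[n],[.65,0,.23]))
print(onz(C["scene"],355,185,.116),onz(C["side"],349,172,.116),meet([ray(C["scene"],355,185),ray(C["side"],349,172)]))
print("spec",onz(C["wrist"],193,188,.08), onz(C["scene"],332,198,.09),onz(C["side"],326,187,.09))
out=[]
for n,(x,y) in {"scene":(335,205),"side":(335,195)}.items():
    out.append(cv2.resize(C[n]["image"][y-50:y+50,x-66:x+67,::-1],(400,300),interpolation=cv2.INTER_CUBIC))
w=cv2.resize(C["wrist"]["image"][110:290,40:360,::-1],(533,300),interpolation=cv2.INTER_CUBIC)
im=np.zeros((600,800,3),np.uint8);im[:300,:400]=out[0];im[:300,400:]=out[1];im[300:,:533]=w
cv2.imwrite("pics/c1.png",im)
E
```

```text
scene [0.1686 0.8711 0.8953] (np.float64(298.1835968225941), np.float64(148.01576715779365))
side [0.5029 1.1064 0.8799] (np.float64(282.7526397638908), np.float64(139.1650074457773))
wrist [0.6505 0.0683 0.3843] (np.float64(319.3031491055547), np.float64(261.4906448909003))
[ 0.4651 -0.0307  0.116 ] [ 0.4699 -0.0255  0.116 ] [ 0.4695 -0.0444  0.1037]
spec [0.5354 0.0051 0.08  ] [0.5202 0.0307 0.09  ] [0.5325 0.0146 0.09  ]
```

View pics/c1.png

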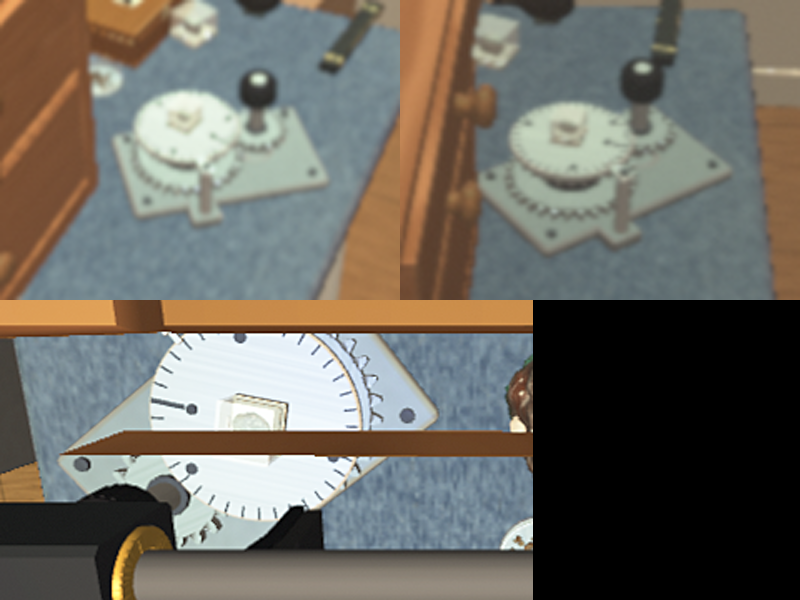

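>>> drive_tool:
  moves:
    - {"x": -8,"y": -40,"z": 0,"rz": 0.17,"fingers": -1}
    - {"x": -16,"y": -80,"rz": 0.34,"fingers": -1}
    - {"x": -24,"y": -120,"rz": 0.51,"fingers": -1}
    - {"x": -37,"y": -160,"rz": 0.68,"fingers": -1}
    - {"x": -37,"y": -182,"rz": 0.87,"fingers": -1}
    - {"x": -37,"y": -182,"rz": 0.87,"fingers": -1}
    - {"x": -37,"y": -182,"rz": 0.87,"fingers": -1}
    - {"x": -37,"y": -182,"rz": 0.87,"fingers": -1}

```text
invalid input at $.moves[0]: expected keys x, y, z, rx, ry, rz, fingers
```

```bash
python3 - <<'E'
from h import *
np.set_printoptions(precision=4,suppress=True)
c=vision.read_camera("wrist"); cv2.imwrite("pics/w2.png",c["image"][:,:,::-1])
o=sensors.get_obs(); print(o["tool_pos"],o["tool_rot"],o["qpos"],o["force"],o["time_s"])
print(proj(c,[.468,-.037,.124]),proj(c,[.468,-.037,.109]),proj(c,[.53,.015,.076]))
E
```

```text
[ 0.6499 -0.0001  0.2303] [-179.9799    0.0038   89.9989] [ 0.809  18.4023 -4.0158 83.122   1.2954 78.541  -3.261 ] [-0.4845  0.4352 -0.7553] 0.35
(np.float64(94.88206004646486), np.float64(249.84783513021614)) (np.float64(106.06382538747505), np.float64(243.19962327343882)) (np.float64(187.5054649464074), np.float64(176.332558147491))
```

View pics/w2.png

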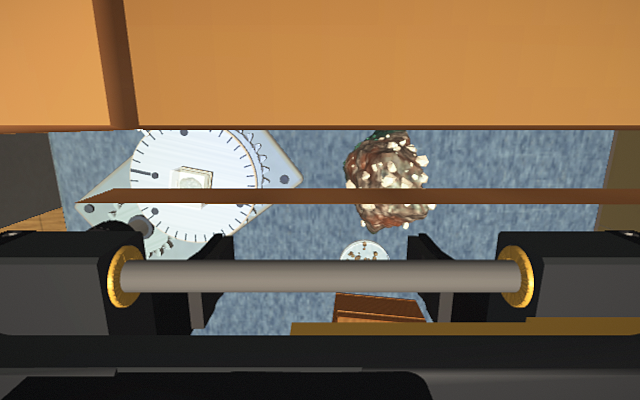

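The picture is unchanged: the move was refused because every row needs all its keys. The plate is at about (193,185) and the knob is half hidden near (105,240).

>>> drive_tool:
  moves:
    - {"x": -8,"y": -40,"z": 0,"rx": 0,"ry": 0,"rz": 0.17,"fingers": -1}
    - {"x": -16,"y": -80,"z": 0,"rx": 0,"ry": 0,"rz": 0.34,"fingers": -1}
    - {"x": -24,"y": -120,"z": 0,"rx": 0,"ry": 0,"rz": 0.51,"fingers": -1}
    - {"x": -37,"y": -160,"z": 0,"rx": 0,"ry": 0,"rz": 0.68,"fingers": -1}
    - {"x": -37,"y": -182,"z": 0,"rx": 0,"ry": 0,"rz": 0.87,"fingers": -1}
    - {"x": -37,"y": -182,"z": 0,"rx": 0,"ry": 0,"rz": 0.87,"fingers": -1}
    - {"x": -37,"y": -182,"z": 0,"rx": 0,"ry": 0,"rz": 0.87,"fingers": -1}
    - {"x": -37,"y": -182,"z": 0,"rx": 0,"ry": 0,"rz": 0.87,"fingers": -1}

```text
time_s: 1.35
tool_pos: [0.4688, -0.0368, 0.2304]
tool_rot: [180.0, 0.0, 40.3]
force: [0.7, -0.4, -0.9]
grip_width: 0.0868
grasp_force: 0.0
```

```bash
python3 - <<'E'
from h import *
np.set_printoptions(precision=4,suppress=True)
c=vision.read_camera("wrist"); cv2.imwrite("pics/w3.png",c["image"][:,:,::-1])
o=sensors.get_obs(); print(o["tool_pos"],o["tool_rot"],o["qpos"],o["force"],o["time_s"])
print(proj(c,[.468,-.037,.124]),proj(c,[.468,-.037,.109]),proj(c,[.53,.015,.076]))
E
```

```text
[ 0.4687 -0.0368  0.2304] [-179.9925    0.0127   40.2463] [  1.452   -3.4304  -0.1904 107.579   -0.0089  75.8658 -48.4897] [-0.2858 -0.9999 -0.1801] 1.4
(np.float64(319.9987829194593), np.float64(206.85998758940218)) (np.float64(320.01404467241554), np.float64(202.20052446814805)) (np.float64(320.5639288243165), np.float64(101.75238029068201))
```

View pics/w3.png

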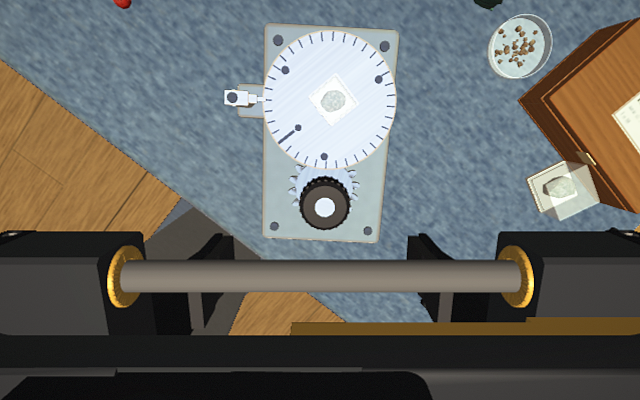

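```bash
python3 - <<'E'
from h import *
np.set_printoptions(precision=4,suppress=True)
c=vision.read_camera("wrist"); im=c["image"]
g=cv2.cvtColor(im,cv2.COLOR_RGB2GRAY)
# light cap, and dark fluted knob
roi=g[165:240,290:360]
m=(roi<75).astype(np.uint8); n,l,s,cc=cv2.connectedComponentsWithStats(m); i=1+np.argmax(s[1:,4]); print("knob dark",s[i],s[i][:2]+[290,165]+s[i][2:4]/2)
m=(g[195:220,312:338]>170).astype(np.uint8); n,l,s,cc=cv2.connectedComponentsWithStats(m); i=1+np.argmax(s[1:,4]); print("cap",s[i],cc[i]+[312,195]); cap=cc[i]+[312,195]
o=sensors.get_obs(); R=np.array([[np.cos(a),-np.sin(a)] if k==0 else [np.sin(a),np.cos(a)] for a in [np.radians(o["tool_rot"][2])] for k in (0,1)])
for p,z in ((cap,.124),((325,203),.109),((330,99),.076),((262,98),.0805),((279,143),.076)):
    X=onz(c,*p,z); d=R.T@(X[:2]-o["tool_pos"][:2]); print(p,X,"tool x,y",d[0]*1e3,-d[1]*1e3)
E
```

```text
knob dark [  9  11  51  54 715] [324.5 203. ]
cap [  3   3  20  19 307] [324.4951 206.7915]
[324.4951 206.7915] [ 0.4702 -0.0397  0.124 ] tool x,y -0.5791701792483206 3.1688131165597473
(325, 203) [ 0.47   -0.0406  0.109 ] tool x,y -1.3204614949598732 3.764022749447382
(330, 99) [0.5368 0.0102 0.076 ] tool x,y 82.51648140365417 8.112283956692425
(262, 98) [0.5    0.0546 0.0805] tool x,y 83.06972821802208 -49.56759920357142
(279, 143) [0.4793 0.0204 0.076 ] tool x,y 45.12556083851679 -36.79121587117137
```

>>> drive_tool:
  moves:
    - {"x": -1,"y": 3.2,"z": 40,"rx": 0,"ry": 0,"rz": 0,"fingers": -0.6}
    - {"x": -1,"y": 3.2,"z": 80,"rx": 0,"ry": 0,"rz": 0,"fingers": -0.6}
    - {"x": -1,"y": 3.2,"z": 85,"rx": 0,"ry": 0,"rz": 0,"fingers": -0.6}
    - {"x": -1,"y": 3.2,"z": 85,"rx": 0,"ry": 0,"rz": 0,"fingers": -0.6}

```text
time_s: 1.95
tool_pos: [0.4699, -0.0401, 0.1462]
tool_rot: [180.0, -0.0, 40.2]
force: [-0.2, -0.1, 0.6]
grip_width: 0.0703
grasp_force: 0.0
```

```bash
cat >> h.py <<'E'
def tl(o,X):
    from scipy.spatial.transform import Rotation as Ro
    return 1e3*Ro.from_euler("xyz",o["tool_rot"],degrees=True).inv().apply(np.array(X)-o["tool_pos"])
E
python3 - <<'E'
from h import *
np.set_printoptions(precision=4,suppress=True)
c=vision.read_camera("wrist"); g=cv2.cvtColor(c["image"],cv2.COLOR_RGB2GRAY); cv2.imwrite("pics/w4.png",c["image"][:,:,::-1])
o=sensors.get_obs(); print(o["tool_pos"],o["tool_rot"],o["force"],o["grip_width"])
u,v=map(int,proj(c,[.4702,-.0402,.124])); print(u,v)
m=(g[v-30:v+30,u-30:u+30]>150).astype(np.uint8); n,l,s,cc=cv2.connectedComponentsWithStats(m); i=l[30,30]
print(s[i],cc[i]+[u-30,v-30]); print(tl(o,onz(c,*(cc[i]+[u-30,v-30]),.124)))
E
```

```text
[ 0.4705 -0.0401  0.147 ] [179.9133  -0.0944  40.1762] [-0.0693  0.6768  0.0295] 0.07006963600584364
321 244
[ 15  17  29  27 601] [320.3777 244.5391]
[-0.1512 -0.5352 23.0325]
```

View pics/w4.png

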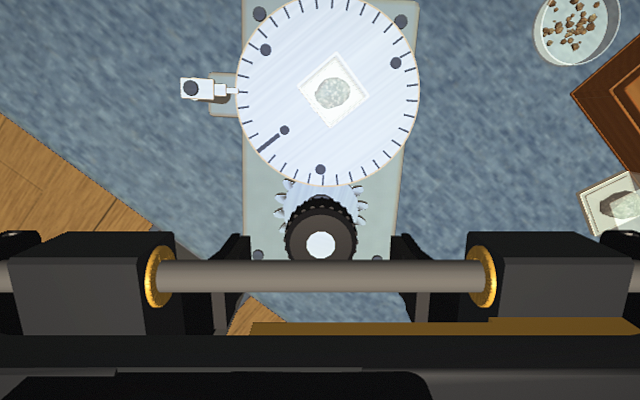

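The knob is centred between the fingers with its cap at (320,245). The zero line ends at (258,152), so about 41° remain.

>>> drive_tool:
  moves:
    - {"x": 0,"y": 0,"z": 20,"rx": 0,"ry": 0,"rz": 0,"fingers": -0.6}
    - {"x": 0,"y": 0,"z": 41,"rx": 0,"ry": 0,"rz": 0,"fingers": -0.6}
    - {"x": 0,"y": 0,"z": 41,"rx": 0,"ry": 0,"rz": 0,"fingers": -0.6}
    - {"x": 0,"y": 0,"z": 41,"rx": 0,"ry": 0,"rz": 0,"fingers": 0.0}
    - {"x": 0,"y": 0,"z": 41,"rx": 0,"ry": 0,"rz": 0,"fingers": 0.3}
    - {"x": 0,"y": 0,"z": 41,"rx": 0,"ry": 0,"rz": 0,"fingers": 0.3}
    - {"x": 0,"y": 0,"z": 41,"rx": 0,"ry": 0,"rz": 0,"fingers": 0.3}
    - {"x": 0,"y": 0,"z": 41,"rx": 0,"ry": 0,"rz": 0,"fingers": 0.3}
    - {"x": 0,"y": 0,"z": 41,"rx": 0,"ry": 0,"rz": 0,"fingers": 0.3}
  force: 15

```text
time_s: 3.12
tool_pos: [0.4698, -0.0403, 0.1049]
tool_rot: [179.9, -0.0, 40.1]
force: [1.4, -0.8, 2.2]
grip_width: 0.0397
grasp_force: 15.0
```

```bash
python3 - <<'E'
from h import *
for i in range(4):
    vision.read_camera("side") if i else 0
    o=sensors.get_obs(); print(o["tool_pos"].round(5),o["tool_rot"].round(2),o["force"].round(2),o["wrist_torque"].round(3),o["grip_width"],o["grasp_force"])
E
```

```text
[ 0.46976 -0.04034  0.10489] [ 1.7995e+02 -3.0000e-02  4.0150e+01] [ 1.38 -0.81  2.23] [-0.119 -0.107  0.025] 0.03971179760473437 14.999471611808985
[ 0.46975 -0.04032  0.10485] [ 1.7995e+02 -3.0000e-02  4.0150e+01] [ 1.32 -1.06  1.5 ] [-0.183 -0.107  0.002] 0.039061032817776786 14.9995580711402
[ 0.46972 -0.0403   0.10481] [ 1.7995e+02 -3.0000e-02  4.0150e+01] [ 0.8  -0.57  2.09] [-0.241 -0.084  0.016] 0.0400148539714908 14.999576322734356
[ 0.46973 -0.04029  0.1048 ] [ 1.7995e+02 -3.0000e-02  4.0150e+01] [ 1.86 -0.49  0.96] [-0.238 -0.175  0.015] 0.03936633354984749 14.999618350993842
```

>>> drive_tool:
  moves:
    - {"x": 0,"y": 0,"z": 0.5,"rx": 0,"ry": 0,"rz": 0,"fingers": 0.3}
    - {"x": 0,"y": 0,"z": 1,"rx": 0,"ry": 0,"rz": 0,"fingers": 0.3}
    - {"x": 0,"y": 0,"z": 1,"rx": 0,"ry": 0,"rz": 0,"fingers": 0.3}

```text
time_s: 3.65
tool_pos: [0.4696, -0.0403, 0.1036]
tool_rot: [180.0, -0.0, 40.2]
force: [1.9, -1.5, 1.4]
grip_width: 0.04
grasp_force: 15.0
```

>>> drive_tool:
  moves:
    - {"x": 0,"y": 0,"z": 0.3,"rx": 0,"ry": 0,"rz": 0.08,"fingers": 0.3}
    - {"x": 0,"y": 0,"z": 0.5,"rx": 0,"ry": 0,"rz": 0.16,"fingers": 0.3}
    - {"x": 0,"y": 0,"z": 0.5,"rx": 0,"ry": 0,"rz": 0.16,"fingers": 0.3}

```text
time_s: 4.03
tool_pos: [0.4696, -0.0403, 0.1032]
tool_rot: [180.0, -0.0, 31.0]
force: [2.7, -1.5, 1.6]
grip_width: 0.0399
grasp_force: 15.0
```

```bash
cat >s.py <<'E'
from h import *
o=sensors.get_obs(); print(o["time_s"],o["tool_pos"].round(5),o["tool_rot"].round(2),o["force"].round(2),o["wrist_torque"].round(3),o["qpos"][6])
E
python3 s.py
```

```text
4.025 [ 0.46962 -0.04029  0.10318] [ 1.7996e+02 -3.0000e-02  3.1030e+01] [ 2.71 -1.45  1.59] [-0.404 -0.452  0.014] -57.30256658580712
```

>>> drive_tool:
  moves:
    - {"x": 0,"y": 0,"z": 0.3,"rx": 0,"ry": 0,"rz": -0.08,"fingers": 0.3}
    - {"x": 0,"y": 0,"z": 0.5,"rx": 0,"ry": 0,"rz": -0.16,"fingers": 0.3}
    - {"x": 0,"y": 0,"z": 0.5,"rx": 0,"ry": 0,"rz": -0.16,"fingers": 0.3}

```text
time_s: 4.4
tool_pos: [0.4696, -0.0403, 0.1027]
tool_rot: [180.0, -0.0, 40.2]
force: [1.9, -1.8, 1.9]
grip_width: 0.0392
grasp_force: 15.0
```

>>> drive_tool:
  moves:
    - {"x": 0,"y": 0,"z": 0.2,"rx": 0,"ry": 0,"rz": -0.08,"fingers": 0.3}
    - {"x": 0,"y": 0,"z": 0.4,"rx": 0,"ry": 0,"rz": -0.16,"fingers": 0.3}
    - {"x": 0,"y": 0,"z": 0.4,"rx": 0,"ry": 0,"rz": -0.16,"fingers": 0.3}

```text
time_s: 4.78
tool_pos: [0.4697, -0.0402, 0.1026]
tool_rot: [180.0, -0.0, 49.2]
force: [1.9, -2.1, 5.2]
grip_width: 0.0398
grasp_force: 15.0
```

>>> drive_tool:
  moves:
    - {"x": 0,"y": 0,"z": 0.2,"rx": 0,"ry": 0,"rz": 0.08,"fingers": 0.3}
    - {"x": 0,"y": 0,"z": 0.4,"rx": 0,"ry": 0,"rz": 0.16,"fingers": 0.3}
    - {"x": 0,"y": 0,"z": 0.4,"rx": 0,"ry": 0,"rz": 0.16,"fingers": 0.3}

```text
time_s: 5.15
tool_pos: [0.4697, -0.0403, 0.1025]
tool_rot: [180.0, -0.0, 40.0]
force: [-0.5, -1.8, 7.6]
grip_width: 0.0398
grasp_force: 15.0
```

>>> drive_tool:
  moves:
    - {"x": 0,"y": 0,"z": -0.8,"rx": 0,"ry": 0,"rz": 0,"fingers": 0.3}
    - {"x": 0,"y": 0,"z": -0.8,"rx": 0,"ry": 0,"rz": 0,"fingers": 0.3}

```text
time_s: 5.4
tool_pos: [0.4696, -0.0403, 0.1026]
tool_rot: [180.0, -0.0, 40.1]
force: [3.1, -2.3, 2.5]
grip_width: 0.0397
grasp_force: 15.0
```

```bash
python3 s.py
```

```text
5.4 [ 0.46957 -0.04029  0.10261] [ 1.7996e+02 -2.0000e-02  4.0090e+01] [ 3.08 -2.31  2.48] [-0.544 -0.515 -0.049] -48.25402251776785
```

>>> drive_tool:
  moves:
    - {"x": 0,"y": 0,"z": 0,"rx": 0,"ry": 0,"rz": 0.08,"fingers": 0.3}
    - {"x": 0,"y": 0,"z": 0,"rx": 0,"ry": 0,"rz": 0.16,"fingers": 0.3}
    - {"x": 0,"y": 0,"z": 0,"rx": 0,"ry": 0,"rz": 0.24,"fingers": 0.3}

```text
time_s: 5.78
tool_pos: [0.4695, -0.0403, 0.1026]
tool_rot: [180.0, -0.0, 26.2]
force: [2.7, -2.1, 1.5]
grip_width: 0.0397
grasp_force: 15.0
```

>>> drive_tool:
  moves:
    - {"x": 0,"y": 0,"z": 0,"rx": 0,"ry": 0,"rz": -0.1,"fingers": 0.3}
    - {"x": 0,"y": 0,"z": 0,"rx": 0,"ry": 0,"rz": -0.2,"fingers": 0.3}
    - {"x": 0,"y": 0,"z": 0,"rx": 0,"ry": 0,"rz": -0.3,"fingers": 0.3}

```text
time_s: 6.15
tool_pos: [0.4696, -0.0403, 0.1026]
tool_rot: [180.0, -0.0, 43.7]
force: [2.5, -2.1, 2.5]
grip_width: 0.0395
grasp_force: 15.0
```

>>> drive_tool:
  moves:
    - {"x": 0,"y": 0,"z": 0,"rx": 0,"ry": 0,"rz": -0.1,"fingers": 0.3}
    - {"x": 0,"y": 0,"z": 0,"rx": 0,"ry": 0,"rz": -0.2,"fingers": 0.3}
    - {"x": 0,"y": 0,"z": 0,"rx": 0,"ry": 0,"rz": -0.3,"fingers": 0.3}

```text
time_s: 6.52
tool_pos: [0.4696, -0.0402, 0.1025]
tool_rot: [180.0, -0.0, 60.9]
force: [2.4, -1.8, 1.1]
grip_width: 0.0399
grasp_force: 15.0
```

>>> drive_tool:
  moves:
    - {"x": 0,"y": 0,"z": 0.15,"rx": 0,"ry": 0,"rz": 0.06,"fingers": 0.3}
    - {"x": 0,"y": 0,"z": 0.15,"rx": 0,"ry": 0,"rz": 0.12,"fingers": 0.3}
    - {"x": 0,"y": 0,"z": 0.15,"rx": 0,"ry": 0,"rz": 0.18,"fingers": 0.3}
    - {"x": 0,"y": 0,"z": 0.15,"rx": 0,"ry": 0,"rz": 0.24,"fingers": 0.3}

```text
time_s: 7.02
tool_pos: [0.4695, -0.0403, 0.1024]
tool_rot: [180.0, -0.0, 46.9]
force: [1.3, -2.4, 2.8]
grip_width: 0.0393
grasp_force: 15.0
```

>>> drive_tool:
  moves:
    - {"x": 0,"y": 0,"z": 0,"rx": 0,"ry": 0,"rz": 0.06,"fingers": 0.3}
    - {"x": 0,"y": 0,"z": 0,"rx": 0,"ry": 0,"rz": 0.12,"fingers": 0.3}
    - {"x": 0,"y": 0,"z": 0,"rx": 0,"ry": 0,"rz": 0.18,"fingers": 0.3}
    - {"x": 0,"y": 0,"z": 0,"rx": 0,"ry": 0,"rz": 0.24,"fingers": 0.3}

```text
time_s: 7.52
tool_pos: [0.4695, -0.0403, 0.1025]
tool_rot: [180.0, -0.0, 33.1]
force: [2.9, -2.3, 2.7]
grip_width: 0.0398
grasp_force: 15.0
```

>>> drive_tool:
  moves:
    - {"x": 0,"y": 0,"z": 0,"rx": 0,"ry": 0,"rz": 0.06,"fingers": 0.3}
    - {"x": 0,"y": 0,"z": 0,"rx": 0,"ry": 0,"rz": 0.12,"fingers": 0.3}
    - {"x": 0,"y": 0,"z": 0,"rx": 0,"ry": 0,"rz": 0.18,"fingers": 0.3}
    - {"x": 0,"y": 0,"z": 0,"rx": 0,"ry": 0,"rz": 0.24,"fingers": 0.3}

```text
time_s: 8.02
tool_pos: [0.4696, -0.0403, 0.1024]
tool_rot: [180.0, -0.0, 19.4]
force: [2.4, -2.7, 1.4]
grip_width: 0.0394
grasp_force: 15.0
```

```bash
python3 s.py; python3 - <<'E'
from h import *
c=vision.read_camera("wrist"); cv2.imwrite("pics/w5.png",c["image"][:,:,::-1])
print(proj(c,[.534,.012,.076]))
E
```

```text
8.025 [ 0.46956 -0.04025  0.10238] [ 1.7997e+02 -3.0000e-02  1.9380e+01] [ 2.39 -2.68  1.37] [-0.461 -0.577 -0.057] -68.9434202632508
(np.float64(265.75883931024504), np.float64(95.51583968004421))
```

View pics/w5.png

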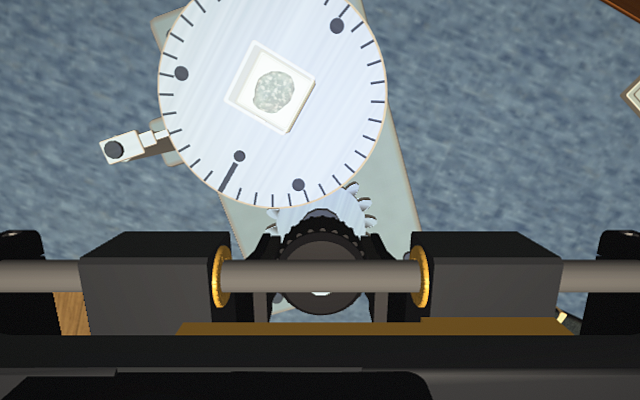

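The zero line ends at (222,191) and the plate centre is at (273,93). That puts zero at about 172° in world, so the table has not been dragged. I'll rock slower.

>>> drive_tool:
  moves:
    - {"x": 0,"y": 0,"z": 0.15,"rx": 0,"ry": 0,"rz": -0.04,"fingers": 0.3}
    - {"x": 0,"y": 0,"z": 0.15,"rx": 0,"ry": 0,"rz": -0.08,"fingers": 0.3}
    - {"x": 0,"y": 0,"z": 0.15,"rx": 0,"ry": 0,"rz": -0.12,"fingers": 0.3}
    - {"x": 0,"y": 0,"z": 0.15,"rx": 0,"ry": 0,"rz": -0.16,"fingers": 0.3}

```text
time_s: 8.57
tool_pos: [0.4696, -0.0403, 0.1022]
tool_rot: [180.0, -0.0, 28.8]
force: [2.7, -1.8, 2.0]
grip_width: 0.0394
grasp_force: 15.0
```

>>> drive_tool:
  moves:
    - {"x": 0,"y": 0,"z": 0,"rx": 0,"ry": 0,"rz": -0.04,"fingers": 0.3}
    - {"x": 0,"y": 0,"z": 0,"rx": 0,"ry": 0,"rz": -0.08,"fingers": 0.3}
    - {"x": 0,"y": 0,"z": 0,"rx": 0,"ry": 0,"rz": -0.12,"fingers": 0.3}
    - {"x": 0,"y": 0,"z": 0,"rx": 0,"ry": 0,"rz": -0.16,"fingers": 0.3}

```text
time_s: 9.07
tool_pos: [0.4695, -0.0403, 0.1025]
tool_rot: [180.0, -0.0, 37.9]
force: [1.0, -2.7, 4.1]
grip_width: 0.04
grasp_force: 15.0
```

>>> drive_tool:
  moves:
    - {"x": 0,"y": 0,"z": 0,"rx": 0,"ry": 0,"rz": -0.04,"fingers": 0.3}
    - {"x": 0,"y": 0,"z": 0,"rx": 0,"ry": 0,"rz": -0.08,"fingers": 0.3}
    - {"x": 0,"y": 0,"z": 0,"rx": 0,"ry": 0,"rz": -0.12,"fingers": 0.3}
    - {"x": 0,"y": 0,"z": 0,"rx": 0,"ry": 0,"rz": -0.16,"fingers": 0.3}

```text
time_s: 9.57
tool_pos: [0.4696, -0.0403, 0.1025]
tool_rot: [180.0, -0.0, 47.1]
force: [1.7, -2.1, 3.7]
grip_width: 0.0399
grasp_force: 15.0
```

>>> drive_tool:
  moves:
    - {"x": 0,"y": 0,"z": 0,"rx": 0,"ry": 0,"rz": -0.04,"fingers": 0.3}
    - {"x": 0,"y": 0,"z": 0,"rx": 0,"ry": 0,"rz": -0.08,"fingers": 0.3}
    - {"x": 0,"y": 0,"z": 0,"rx": 0,"ry": 0,"rz": -0.12,"fingers": 0.3}
    - {"x": 0,"y": 0,"z": 0,"rx": 0,"ry": 0,"rz": -0.16,"fingers": 0.3}

```text
time_s: 10.07
tool_pos: [0.4696, -0.0402, 0.1025]
tool_rot: [180.0, -0.0, 56.3]
force: [2.7, -1.6, 2.2]
grip_width: 0.0396
grasp_force: 15.0
```

```bash
python3 s.py
```

```text
10.075 [ 0.46958 -0.04022  0.10246] [ 1.7996e+02 -1.0000e-02  5.6280e+01] [ 2.65 -1.58  2.19] [-0.474 -0.545  0.097] -32.08350064583032
```

>>> drive_tool:
  moves:
    - {"x": 0,"y": 0,"z": 0,"rx": 0,"ry": 0,"rz": -0.025,"fingers": 0.3}
    - {"x": 0,"y": 0,"z": 0,"rx": 0,"ry": 0,"rz": -0.05,"fingers": 0.3}
    - {"x": 0,"y": 0,"z": 0.1,"rx": 0,"ry": 0,"rz": -0.06,"fingers": 0.3}

```text
time_s: 10.45
tool_pos: [0.4695, -0.0402, 0.1022]
tool_rot: [180.0, -0.0, 59.7]
force: [3.8, -1.9, 0.3]
grip_width: 0.0394
grasp_force: 15.0
```

>>> drive_tool:
  moves:
    - {"x": 0,"y": 0,"z": 0.1,"rx": 0,"ry": 0,"rz": -0.015,"fingers": 0.3}
    - {"x": 0,"y": 0,"z": 0.2,"rx": 0,"ry": 0,"rz": -0.03,"fingers": 0.3}

```text
time_s: 10.7
tool_pos: [0.4695, -0.0402, 0.102]
tool_rot: [180.0, -0.0, 61.4]
force: [3.1, -3.4, 1.6]
grip_width: 0.0396
grasp_force: 15.0
```

```bash
python3 s.py
```

```text
10.7 [ 0.46952 -0.04017  0.10202] [ 1.7997e+02 -1.0000e-02  6.1410e+01] [ 3.09 -3.36  1.64] [-0.556 -0.872  0.016] -26.97348740879151
```

Sinking freely here; continue down in small steps.

>>> drive_tool:
  moves:
    - {"x": 0,"y": 0,"z": 0.2,"rx": 0,"ry": 0,"rz": 0,"fingers": 0.3}
    - {"x": 0,"y": 0,"z": 0.4,"rx": 0,"ry": 0,"rz": 0,"fingers": 0.3}

```text
time_s: 10.95
tool_pos: [0.4695, -0.0402, 0.1016]
tool_rot: [180.0, -0.0, 61.3]
force: [3.4, -3.3, 1.6]
grip_width: 0.04
grasp_force: 15.0
```

>>> drive_tool:
  moves:
    - {"x": 0,"y": 0,"z": 0.2,"rx": 0,"ry": 0,"rz": 0,"fingers": 0.3}
    - {"x": 0,"y": 0,"z": 0.4,"rx": 0,"ry": 0,"rz": 0,"fingers": 0.3}

```text
time_s: 11.2
tool_pos: [0.4695, -0.0402, 0.1012]
tool_rot: [180.0, -0.0, 61.4]
force: [4.2, -3.0, 2.2]
grip_width: 0.0395
grasp_force: 15.0
```

>>> drive_tool:
  moves:
    - {"x": 0,"y": 0.3,"z": 0.3,"rx": 0,"ry": 0,"rz": 0,"fingers": 0.3}
    - {"x": 0,"y": 0.6,"z": 0.7,"rx": 0,"ry": 0,"rz": 0,"fingers": 0.3}
    - {"x": 0,"y": 0.6,"z": 1.1,"rx": 0,"ry": 0,"rz": 0,"fingers": 0.3}
    - {"x": 0,"y": 0.6,"z": 1.5,"rx": 0,"ry": 0,"rz": 0,"fingers": 0.3}

```text
time_s: 11.7
tool_pos: [0.4696, -0.0403, 0.0995]
tool_rot: [-180.0, 0.0, 61.4]
force: [3.2, -1.7, 1.8]
grip_width: 0.0395
grasp_force: 15.0
```

>>> drive_tool:
  moves:
    - {"x": 0,"y": 0,"z": 0.4,"rx": 0,"ry": 0,"rz": 0,"fingers": 0.3}
    - {"x": 0,"y": 0,"z": 0.8,"rx": 0,"ry": 0,"rz": 0,"fingers": 0.3}
    - {"x": 0,"y": 0,"z": 1.2,"rx": 0,"ry": 0,"rz": 0,"fingers": 0.3}
    - {"x": 0,"y": 0,"z": 1.6,"rx": 0,"ry": 0,"rz": 0,"fingers": 0.3}

```text
time_s: 12.2
tool_pos: [0.4696, -0.0403, 0.098]
tool_rot: [-180.0, 0.0, 61.4]
force: [2.9, -1.4, 1.5]
grip_width: 0.0399
grasp_force: 15.0
```

```bash
python3 s.py
```

```text
12.2 [ 0.46964 -0.04031  0.09797] [-1.7998e+02  1.0000e-02  6.1350e+01] [ 2.9  -1.4   1.54] [-0.28  -0.546  0.027] -26.996772350975096
```

>>> drive_tool:
  moves:
    - {"x": 0,"y": 0,"z": 0.4,"rx": 0,"ry": 0,"rz": 0,"fingers": 0.3}
    - {"x": 0,"y": 0,"z": 0.8,"rx": 0,"ry": 0,"rz": 0,"fingers": 0.3}
    - {"x": 0,"y": 0,"z": 1.2,"rx": 0,"ry": 0,"rz": 0,"fingers": 0.3}
    - {"x": 0,"y": 0,"z": 1.6,"rx": 0,"ry": 0,"rz": 0,"fingers": 0.3}
    - {"x": 0,"y": 0,"z": 2.0,"rx": 0,"ry": 0,"rz": 0,"fingers": 0.3}
    - {"x": 0,"y": 0,"z": 2.4,"rx": 0,"ry": 0,"rz": 0,"fingers": 0.3}

```text
time_s: 12.95
tool_pos: [0.4697, -0.0403, 0.0956]
tool_rot: [-180.0, 0.0, 61.4]
force: [1.3, -0.7, 1.6]
grip_width: 0.0398
grasp_force: 15.0
```

>>> drive_tool:
  moves:
    - {"x": 0,"y": 0,"z": 0.3,"rx": 0,"ry": 0,"rz": 0,"fingers": 0.3}
    - {"x": 0,"y": 0,"z": 0.6,"rx": 0,"ry": 0,"rz": 0,"fingers": 0.3}
    - {"x": 0,"y": 0,"z": 0.6,"rx": 0,"ry": 0,"rz": 0,"fingers": 0.3}

```text
time_s: 13.32
tool_pos: [0.4697, -0.0404, 0.095]
tool_rot: [-180.0, 0.0, 61.4]
force: [1.7, 0.8, 1.2]
grip_width: 0.0392
grasp_force: 15.0
```

>>> drive_tool:
  moves:
    - {"x": 0,"y": 0,"z": 0.3,"rx": 0,"ry": 0,"rz": 0,"fingers": 0.3}
    - {"x": 0,"y": 0,"z": 0.6,"rx": 0,"ry": 0,"rz": 0,"fingers": 0.3}
    - {"x": 0,"y": 0,"z": 0.6,"rx": 0,"ry": 0,"rz": 0,"fingers": 0.3}

```text
time_s: 13.7
tool_pos: [0.4698, -0.0404, 0.0947]
tool_rot: [-180.0, 0.0, 61.4]
force: [-0.2, -0.5, 3.8]
grip_width: 0.04
grasp_force: 15.0
```

>>> drive_tool:
  moves:
    - {"x": 0,"y": 0,"z": 0.3,"rx": 0,"ry": 0,"rz": 0,"fingers": 0.3}
    - {"x": 0,"y": 0,"z": 0.5,"rx": 0,"ry": 0,"rz": 0,"fingers": 0.3}
    - {"x": 0,"y": 0,"z": 0.5,"rx": 0,"ry": 0,"rz": 0,"fingers": 0.3}

```text
time_s: 14.08
tool_pos: [0.4699, -0.0404, 0.0946]
tool_rot: [180.0, -0.0, 61.3]
force: [-0.9, -0.2, 8.1]
grip_width: 0.0397
grasp_force: 15.0
```

```bash
python3 s.py; cat > ang.py <<'E'
from h import *
import sys
# unroll the plate rim, table axis T; find long zero line as darkest direction between radii 40..56 mm
def zero(c,T):
    g=cv2.cvtColor(c["image"],cv2.COLOR_RGB2GRAY).astype(np.float32)
    A=np.arange(90,200,.25); Rr=np.linspace(.042,.055,14)
    P=np.array([[proj(c,[T[0]+r*np.cos(a),T[1]+r*np.sin(a),.076]) for r in Rr] for a in np.radians(A)],np.float32)
    V=cv2.remap(g,P[:,:,0],P[:,:,1],cv2.INTER_LINEAR); return A,V
def centre(c,T):
    # plate ellipse: fit of bright plate contour, mapped onto z=.076
    g=cv2.cvtColor(c["image"],cv2.COLOR_RGB2GRAY).astype(np.float32); pts=[]
    for a in np.radians(np.arange(0,360,2)):
        r=np.linspace(.050,.068,73)
        p=np.array([proj(c,[T[0]+x*np.cos(a),T[1]+x*np.sin(a),.076]) for x in r],np.float32)
        if p[:,0].min()<2 or p[:,0].max()>637 or p[:,1].min()<2 or p[:,1].max()>225: continue
        v=cv2.GaussianBlur(cv2.remap(g,p[:,0].copy(),p[:,1].copy(),cv2.INTER_LINEAR),(1,5),0).ravel()
        k=np.argmin(np.diff(v[24:]))+24; pts.append([T[0]+r[k]*np.cos(a),T[1]+r[k]*np.sin(a)])
    from scipy.optimize import least_squares
    pts=np.array(pts); s=least_squares(lambda q:np.hypot(*(pts-q[:2]).T)-q[2],[*T,.058],loss="soft_l1",f_scale=.001); return s.x,len(pts)
if __name__=="__main__":
    c=vision.read_camera("wrist"); T=np.array([.534,.0115])
    for _ in range(3): x,n=centre(c,T); T=x[:2]
    A,V=zero(c,T); m=V.mean(1); k=np.argsort(m)[:6]; print("centre,r",x.round(4),n,"dark:",A[k],m[k].round(),np.median(m))
    cv2.imwrite(sys.argv[1],c["image"][:,:,::-1])
E
python3 ang.py pics/w6.png
```

```text
14.075 [ 0.46992 -0.04036  0.09464] [ 1.800e+02 -1.000e-02  6.135e+01] [-0.93 -0.22  8.14] [-0.085  0.386 -0.011] -26.999334750787824
centre,r [0.5337 0.0094 0.0579] 105 dark: [166.75 168.5  167.   168.25 167.25 168.  ] [93. 93. 94. 94. 96. 97.] 228.63086
```

View pics/w6.png

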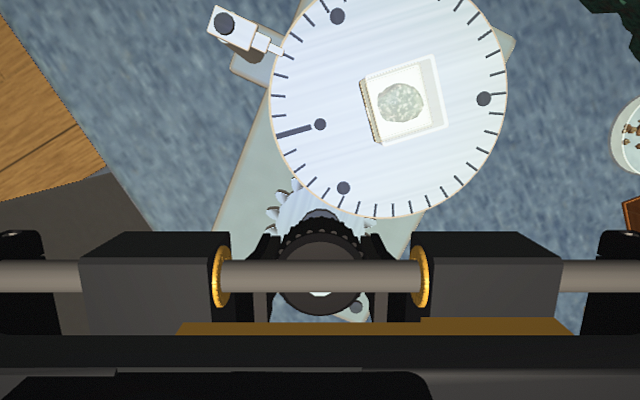

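Home at 0.0946 (10 mm down). The zero line runs from (277,135) to (320,125), the pointer tip is near (281,52), and the post top is at (224,22).

```bash
python3 - <<'E'
from h import *
c=vision.read_camera("wrist"); T=np.array([.5337,.0094])
for p,z in (((281,52),.0805),((224,22),.088)):
    d=onz(c,*p,z)[:2]-T; print(np.hypot(*d),np.degrees(np.arctan2(d[1],d[0])))
d=T-[.4698,-.0404]; print(np.degrees(np.arctan2(d[1],d[0]))+90)
E
```

```text
0.05460915932673391 127.20326184501398
0.08004488190078865 127.07101241621534
127.93080933610827
```

>>> drive_tool:
  moves:
    - {"x": 0,"y": 0,"z": -0.5,"rx": 0,"ry": 0,"rz": 0,"fingers": 0.3}
    - {"x": 0,"y": 0,"z": -0.5,"rx": 0,"ry": 0,"rz": -0.05,"fingers": 0.3}
    - {"x": 0,"y": 0,"z": -0.5,"rx": 0,"ry": 0,"rz": -0.12,"fingers": 0.3}
    - {"x": 0,"y": 0,"z": -0.5,"rx": 0,"ry": 0,"rz": -0.2,"fingers": 0.3}
    - {"x": 0,"y": 0,"z": -0.5,"rx": 0,"ry": 0,"rz": -0.28,"fingers": 0.3}
    - {"x": 0,"y": 0,"z": -0.5,"rx": 0,"ry": 0,"rz": -0.36,"fingers": 0.3}
    - {"x": 0,"y": 0,"z": -0.5,"rx": 0,"ry": 0,"rz": -0.44,"fingers": 0.3}
    - {"x": 0,"y": 0,"z": -0.5,"rx": 0,"ry": 0,"rz": -0.52,"fingers": 0.3}
    - {"x": 0,"y": 0,"z": -0.5,"rx": 0,"ry": 0,"rz": -0.6,"fingers": 0.3}
    - {"x": 0,"y": 0,"z": -0.5,"rx": 0,"ry": 0,"rz": -0.68,"fingers": 0.3}
    - {"x": 0,"y": 0,"z": -0.5,"rx": 0,"ry": 0,"rz": -0.76,"fingers": 0.3}
    - {"x": 0,"y": 0,"z": -0.5,"rx": 0,"ry": 0,"rz": -0.84,"fingers": 0.3}
    - {"x": 0,"y": 0,"z": -0.5,"rx": 0,"ry": 0,"rz": -0.92,"fingers": 0.3}
    - {"x": 0,"y": 0,"z": -0.5,"rx": 0,"ry": 0,"rz": -1.0,"fingers": 0.3}
    - {"x": 0,"y": 0,"z": -0.5,"rx": 0,"ry": 0,"rz": -1.0,"fingers": 0.3}

```text
time_s: 16.05
tool_pos: [0.4697, -0.0404, 0.0947]
tool_rot: [-180.0, -0.0, 118.7]
force: [-0.8, -0.3, 5.2]
grip_width: 0.0396
grasp_force: 15.0
```

```bash
python3 s.py; python3 ang.py pics/w7.png
```

```text
16.05 [ 0.46973 -0.04043  0.09467] [-179.99   -0.    118.68] [-0.75 -0.32  5.18] [-0.051  0.15   0.01 ] 30.209759149736346
centre,r [0.5386 0.0065 0.0627] 90 dark: [148.25 148.   149.75 148.5  149.5  148.75] [112. 115. 115. 115. 116. 117.] 235.47113
```

>>> drive_tool:
  moves:
    - {"x": 0,"y": 0,"z": 0,"rx": 0,"ry": 0,"rz": -0.06,"fingers": 0.3}
    - {"x": 0,"y": 0,"z": 0,"rx": 0,"ry": 0,"rz": -0.14,"fingers": 0.3}
    - {"x": 0,"y": 0,"z": 0,"rx": 0,"ry": 0,"rz": -0.22,"fingers": 0.3}
    - {"x": 0,"y": 0,"z": 0,"rx": 0,"ry": 0,"rz": -0.3,"fingers": 0.3}
    - {"x": 0,"y": 0,"z": 0,"rx": 0,"ry": 0,"rz": -0.38,"fingers": 0.3}
    - {"x": 0,"y": 0,"z": 0,"rx": 0,"ry": 0,"rz": -0.46,"fingers": 0.3}
    - {"x": 0,"y": 0,"z": 0,"rx": 0,"ry": 0,"rz": -0.54,"fingers": 0.3}
    - {"x": 0,"y": 0,"z": 0,"rx": 0,"ry": 0,"rz": -0.62,"fingers": 0.3}
    - {"x": 0,"y": 0,"z": 0,"rx": 0,"ry": 0,"rz": -0.7,"fingers": 0.3}
    - {"x": 0,"y": 0,"z": 0,"rx": 0,"ry": 0,"rz": -0.78,"fingers": 0.3}
    - {"x": 0,"y": 0,"z": 0,"rx": 0,"ry": 0,"rz": -0.86,"fingers": 0.3}
    - {"x": 0,"y": 0,"z": 0,"rx": 0,"ry": 0,"rz": -0.94,"fingers": 0.3}
    - {"x": 0,"y": 0,"z": 0,"rx": 0,"ry": 0,"rz": -1.0,"fingers": 0.3}
    - {"x": 0,"y": 0,"z": 0,"rx": 0,"ry": 0,"rz": -1.0,"fingers": 0.3}

```text
time_s: 17.85
tool_pos: [0.4697, -0.0405, 0.0947]
tool_rot: [-180.0, -0.0, 176.0]
force: [-1.0, 0.1, 4.9]
grip_width: 0.0392
grasp_force: 15.0
```

```bash
python3 s.py; python3 - <<'E'
from h import *
c=vision.read_camera("wrist"); cv2.imwrite("pics/w8.png",c["image"][:,:,::-1])
# top: rectified view of plate top z=.076 (3 px/mm) centred on table axis, from the wrist; bottom-right: raw
T=np.array([.5337,.0094]); a0=np.radians(127.4); e=np.array([np.cos(a0),np.sin(a0)]); f=np.array([-e[1],e[0]])
U=np.linspace(-.03,.03,480); W=np.linspace(.02,.095,600)   # columns along f (acw), rows radial
P=np.array([[proj(c,[*(T+w*e-u*f),.076]) for u in U] for w in W[::-1]],np.float32)
r=cv2.remap(c["image"],P[:,:,0],P[:,:,1],cv2.INTER_CUBIC)[:,:,::-1]
im=np.zeros((600,800,3),np.uint8); im[:,:480]=r; im[:200,480:]=cv2.resize(c["image"],(320,200))[:,:,::-1]
cv2.imwrite("pics/r8.png",im)
E
```

```text
17.85 [ 0.46973 -0.04048  0.09467] [-1.7999e+02 -1.0000e-02  1.7597e+02] [-1.04  0.13  4.91] [-0.012  0.091 -0.011] 87.3690702049507
```

View pics/r8.png

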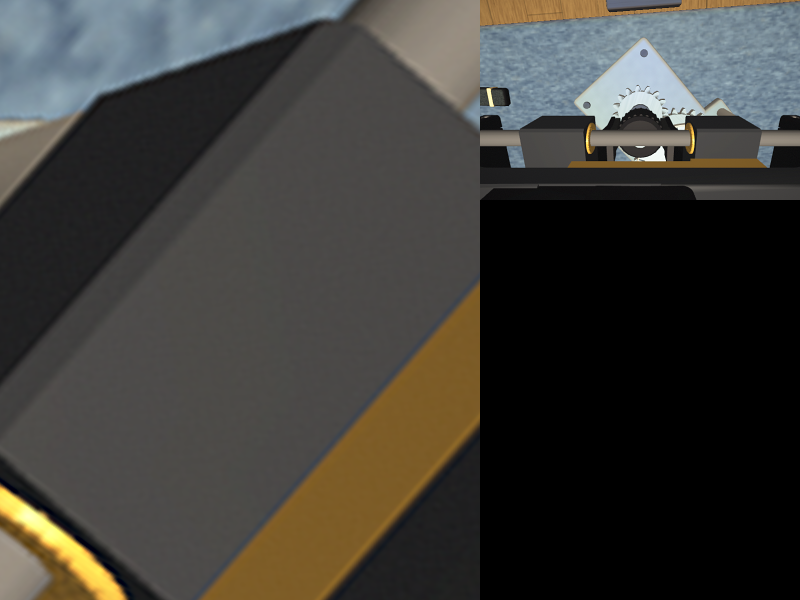

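I've used my 10 views, so the rest is numeric. The gripper hides the plate here. I'll let go, lift, turn back, and measure the remaining angle with the wrist camera.

>>> drive_tool:
  moves:
    - {"x": 0,"y": 0,"z": -0.4,"rx": 0,"ry": 0,"rz": 0,"fingers": 0.3}
    - {"x": 0,"y": 0,"z": -0.4,"rx": 0,"ry": 0,"rz": 0,"fingers": -0.3}
    - {"x": 0,"y": 0,"z": -0.4,"rx": 0,"ry": 0,"rz": 0,"fingers": -0.3}
    - {"x": 0,"y": 0,"z": -0.4,"rx": 0,"ry": 0,"rz": 0,"fingers": -0.3}
    - {"x": 0,"y": 0,"z": -0.4,"rx": 0,"ry": 0,"rz": 0,"fingers": -0.3}
    - {"x": 0,"y": 0,"z": -15,"rx": 0,"ry": 0,"rz": 0,"fingers": -0.3}
    - {"x": 0,"y": 0,"z": -40,"rx": 0,"ry": 0,"rz": 0,"fingers": -0.3}
    - {"x": 0,"y": 0,"z": -60,"rx": 0,"ry": 0,"rz": 0.15,"fingers": -0.3}
    - {"x": 0,"y": 0,"z": -60,"rx": 0,"ry": 0,"rz": 0.32,"fingers": -0.3}
    - {"x": 0,"y": 0,"z": -60,"rx": 0,"ry": 0,"rz": 0.49,"fingers": -0.3}
    - {"x": 0,"y": 0,"z": -60,"rx": 0,"ry": 0,"rz": 0.66,"fingers": -0.3}
    - {"x": 0,"y": 0,"z": -60,"rx": 0,"ry": 0,"rz": 0.83,"fingers": -0.3}
    - {"x": 0,"y": 0,"z": -60,"rx": 0,"ry": 0,"rz": 1.0,"fingers": -0.3}
    - {"x": 0,"y": 0,"z": -60,"rx": 0,"ry": 0,"rz": 1.17,"fingers": -0.3}
    - {"x": 0,"y": 0,"z": -60,"rx": 0,"ry": 0,"rz": 1.34,"fingers": -0.3}
    - {"x": 0,"y": 0,"z": -60,"rx": 0,"ry": 0,"rz": 1.51,"fingers": -0.3}
    - {"x": 0,"y": 0,"z": -60,"rx": 0,"ry": 0,"rz": 1.68,"fingers": -0.3}
    - {"x": 0,"y": 0,"z": -60,"rx": 0,"ry": 0,"rz": 1.85,"fingers": -0.3}
    - {"x": 0,"y": 0,"z": -60,"rx": 0,"ry": 0,"rz": 2.0,"fingers": -0.3}
    - {"x": 0,"y": 0,"z": -60,"rx": 0,"ry": 0,"rz": 2.0,"fingers": -0.3}

```text
time_s: 20.4
tool_pos: [0.4702, -0.0404, 0.1554]
tool_rot: [179.9, -0.0, 61.4]
force: [0.5, 0.5, -0.1]
grip_width: 0.0568
grasp_force: 0.0
```

```bash
python3 s.py; cat > prof.py <<'E'
from ang import *
c=vision.read_camera("wrist"); T=np.array([.5337,.0094])
cv2.imwrite("pics/p_%.2f.png"%sensors.get_obs()["time_s"],c["image"][:,:,::-1])
for _ in range(3): x,n=centre(c,T); T=x[:2]
print("centre,r",x.round(4),n)
g=cv2.cvtColor(c["image"],cv2.COLOR_RGB2GRAY).astype(np.float32)
A=np.arange(100,175,.1)
def band(r0,r1,z):
    P=np.array([[proj(c,[T[0]+r*np.cos(a),T[1]+r*np.sin(a),z]) for r in np.linspace(r0,r1,12)] for a in np.radians(A)],np.float32)
    return cv2.remap(g,P[:,:,0],P[:,:,1],cv2.INTER_LINEAR)
def runs(m,thr):   # dark runs: weighted centre, width
    w=np.clip(thr-m,0,None); n,l=cv2.connectedComponents((w>0).astype(np.uint8)[:,None]); l=l.ravel()
    return [(round(float((A*w)[l==i].sum()/w[l==i].sum()),2),round(float((l==i).sum()*.1),1)) for i in range(1,n) if (l==i).sum()>5]
for r0,r1 in ((.041,.046),(.051,.056)): m=band(r0,r1,.076).mean(1); print("plate dark",r0,runs(m,np.median(m)-35))
m=band(.060,.067,.082).mean(1); thr=(m.max()+np.median(m))/2; print("pointer bright",[(round(180-0-0+a-180,2),w) for a,w in runs(-m,-thr)],m.max(),np.median(m))
E
python3 prof.py
```

```text
20.4 [ 0.47019 -0.04044  0.15542] [ 1.7994e+02 -3.0000e-02  6.1440e+01] [ 0.49  0.47 -0.11] [-0.035  0.003  0.007] -26.863888992931724
centre,r [0.5337 0.0093 0.058 ] 156
plate dark 0.041 [(129.55, 4.1), (174.43, 1.5)]
plate dark 0.051 [(109.29, 1.6), (119.43, 1.6), (129.63, 3.2), (139.6, 1.6), (149.71, 1.6), (159.78, 1.6), (169.9, 1.5)]
pointer bright [(127.16, 5.9)] 234.82283 157.66858
```

```bash
cat >> prof.py <<'E'
for z in (.0805,.0825,.0845):
    for r0,r1 in ((.055,.058),(.059,.063),(.063,.067)):
        m=band(r0,r1,z).mean(1)[150:450]; A0=A; A=A[150:450]; thr=(m.max()+np.median(m))/2; print(z,r0,runs(-m,-thr),end=" "); A=A0
    print()
# post: dark disc on the post top near (r .081) at z .088
for z in (.086,.088,.09):
    u,v=proj(c,[T[0]+.081*np.cos(np.radians(127.3)),T[1]+.081*np.sin(np.radians(127.3)),z]); u,v=int(u),int(v)
    s=g[max(v-20,0):v+20,u-20:u+20]; n,l,st,cc=cv2.connectedComponentsWithStats((s<100).astype(np.uint8)); i=1+np.argmax(st[1:,4]); p=cc[i]+[u-20,max(v-20,0)]
    d=onz(c,*p,z)[:2]-T; print("post",z,p.round(1),st[i],np.hypot(*d).round(4),np.degrees(np.arctan2(d[1],d[0])).round(2))
k=c["R"].T@-c["t"]; print("cam",k.round(3), np.degrees(np.arctan2(k[1]-T[1],k[0]-T[0])))
E
python3 prof.py | tail -8
```

```text
pointer bright [(127.15, 5.9)] 235.07707 157.61333
0.0805 0.055 [(127.24, 3.0)] 0.0805 0.059 [(127.19, 3.1)] 0.0805 0.063 [(127.05, 5.8)] 
0.0825 0.055 [(127.4, 3.1)] 0.0825 0.059 [(127.35, 3.2)] 0.0825 0.063 [(127.2, 5.8)] 
0.0845 0.055 [(127.55, 3.0)] 0.0845 0.059 [(124.97, 0.8), (127.51, 3.6)] 0.0845 0.063 [(127.35, 5.7)] 
post 0.086 [251.1  49.7] [ 15  14  14  15 146] 0.0807 127.33
post 0.088 [251.1  49.7] [ 16  15  14  15 146] 0.0802 127.45
post 0.09 [251.1  49.7] [ 16  15  14  15 146] 0.0797 127.57
cam [0.503 0.02  0.31 ] 161.3415494461727
```

>>> drive_tool:
  moves:
    - {"x": 0,"y": 0,"z": 30,"rx": 0,"ry": 0,"rz": 0,"fingers": -0.3}
    - {"x": 0,"y": 0,"z": 50,"rx": 0,"ry": 0,"rz": 0,"fingers": -0.3}
    - {"x": 0,"y": 0,"z": 59.6,"rx": 0,"ry": 0,"rz": 0,"fingers": -0.3}
    - {"x": 0,"y": 0,"z": 59.6,"rx": 0,"ry": 0,"rz": 0,"fingers": -0.3}
    - {"x": 0,"y": 0,"z": 59.6,"rx": 0,"ry": 0,"rz": 0,"fingers": 0.3}
    - {"x": 0,"y": 0,"z": 59.6,"rx": 0,"ry": 0,"rz": 0,"fingers": 0.3}
    - {"x": 0,"y": 0,"z": 59.6,"rx": 0,"ry": 0,"rz": 0,"fingers": 0.3}
    - {"x": 0,"y": 0,"z": 59.6,"rx": 0,"ry": 0,"rz": 0,"fingers": 0.3}
    - {"x": 0,"y": 0,"z": 59.6,"rx": 0,"ry": 0,"rz": 0,"fingers": 0.3}
    - {"x": 0,"y": 0,"z": 59.8,"rx": 0,"ry": 0,"rz": -0.03,"fingers": 0.3}
    - {"x": 0,"y": 0,"z": 59.8,"rx": 0,"ry": 0,"rz": -0.06,"fingers": 0.3}
    - {"x": 0,"y": 0,"z": 59.8,"rx": 0,"ry": 0,"rz": -0.1,"fingers": 0.3}
    - {"x": 0,"y": 0,"z": 59.8,"rx": 0,"ry": 0,"rz": -0.1,"fingers": 0.3}
    - {"x": 0,"y": 0,"z": 59.8,"rx": 0,"ry": 0,"rz": -0.1,"fingers": 0.3}
  force: 15

```text
time_s: 22.25
tool_pos: [0.4702, -0.0403, 0.0956]
tool_rot: [180.0, -0.0, 67.1]
force: [-2.1, 1.4, 6.9]
grip_width: 0.0398
grasp_force: 15.0
```

```bash
python3 s.py; python3 prof.py
```

```text
22.25 [ 0.47018 -0.04029  0.09555] [ 1.7996e+02 -2.0000e-02  6.7080e+01] [-2.06  1.42  6.93] [ 0.15   0.559 -0.007] -21.523828916442863
centre,r [0.5335 0.0093 0.0578] 103
plate dark 0.041 [(127.58, 4.0), (173.62, 3.3)]
plate dark 0.051 [(107.35, 1.6), (117.48, 1.6), (127.84, 3.3), (137.71, 1.5), (147.82, 1.5), (157.96, 1.4), (168.08, 1.4)]
pointer bright [(126.98, 6.0)] 226.7098 136.10799
0.0805 0.055 [(126.93, 3.0)] 0.0805 0.059 [(126.97, 3.2)] 0.0805 0.063 [(126.8, 6.0)] 
0.0825 0.055 [(127.18, 3.0)] 0.0825 0.059 [(127.21, 3.3)] 0.0825 0.063 [(127.03, 5.9)] 
0.0845 0.055 [(127.43, 3.0)] 0.0845 0.059 [(127.32, 5.7)] 0.0845 0.063 [(127.26, 5.8)] 
post 0.086 [248.2  15.2] [ 12   4  20  23 354] 0.0806 127.17
post 0.088 [248.2  15.2] [ 13   4  20  23 354] 0.08 127.35
post 0.09 [248.2  15.2] [ 14   4  20  23 354] 0.0794 127.54
cam [0.497 0.023 0.25 ] 159.82360188391
```

>>> drive_tool:
  moves:
    - {"x": 0,"y": 0,"z": -0.3,"rx": 0,"ry": 0,"rz": -0.012,"fingers": 0.3}
    - {"x": 0,"y": 0,"z": -0.4,"rx": 0,"ry": 0,"rz": -0.022,"fingers": 0.3}
    - {"x": 0,"y": 0,"z": -0.4,"rx": 0,"ry": 0,"rz": -0.022,"fingers": 0.3}
    - {"x": 0,"y": 0,"z": -0.4,"rx": 0,"ry": 0,"rz": -0.022,"fingers": 0.3}
    - {"x": 0,"y": 0,"z": -0.4,"rx": 0,"ry": 0,"rz": -0.022,"fingers": -0.3}
    - {"x": 0,"y": 0,"z": -0.4,"rx": 0,"ry": 0,"rz": -0.022,"fingers": -0.3}
    - {"x": 0,"y": 0,"z": -0.4,"rx": 0,"ry": 0,"rz": -0.022,"fingers": -0.3}
    - {"x": 0,"y": 0,"z": -0.4,"rx": 0,"ry": 0,"rz": -0.022,"fingers": -0.3}
    - {"x": 0,"y": 0,"z": -15,"rx": 0,"ry": 0,"rz": -0.022,"fingers": -0.3}
    - {"x": 0,"y": 0,"z": -40,"rx": 0,"ry": 0,"rz": -0.022,"fingers": -0.3}
    - {"x": 0,"y": 0,"z": -60,"rx": 0,"ry": 0,"rz": -0.022,"fingers": -0.3}
    - {"x": 0,"y": 0,"z": -60,"rx": 0,"ry": 0,"rz": -0.022,"fingers": -0.3}

```text
time_s: 23.8
tool_pos: [0.4715, -0.0405, 0.157]
tool_rot: [179.7, -0.1, 68.3]
force: [-0.4, -0.6, -0.4]
grip_width: 0.0568
grasp_force: 0.0
```

```bash
python3 s.py; python3 prof.py; python3 - <<'E'
from h import *
c=vision.read_camera("wrist"); g=cv2.cvtColor(c["image"],cv2.COLOR_RGB2GRAY)
for z in (.114,.124):
    u,v=map(int,proj(c,[.4702,-.0402,z])); m=(g[v-25:v+25,u-25:u+25]>150).astype(np.uint8); n,l,s,cc=cv2.connectedComponentsWithStats(m); i=l[25,25]; p=cc[i]+[u-25,v-25]
    print("cap",z,s[i],p,onz(c,*p,z), "diam mm",s[i][2]/c["fx"]*(c["R"]@np.array([.4702,-.0402,z])+c["t"])[2]*1e3)
E
```

```text
23.8 [ 0.47146 -0.04048  0.15704] [ 1.7974e+02 -8.0000e-02  6.8340e+01] [-0.4  -0.63 -0.44] [-0.04  -0.008  0.011] -19.968706825067162
centre,r [0.533  0.0091 0.0582] 174
plate dark 0.041 [(126.62, 4.1), (173.27, 4.1)]
plate dark 0.051 [(106.53, 1.7), (116.61, 1.7), (126.91, 3.1), (136.88, 1.6), (147.02, 1.5), (157.16, 1.5), (167.33, 1.5)]
pointer bright [(126.62, 5.9)] 235.04948 165.62936
0.0805 0.055 [(126.51, 3.0)] 0.0805 0.059 [(126.64, 3.4)] 0.0805 0.063 [(126.49, 5.8)] 
0.0825 0.055 [(126.7, 3.1)] 0.0825 0.059 [(124.34, 0.6), (126.82, 3.6)] 0.0825 0.063 [(126.65, 5.8)] 
0.0845 0.055 [(126.89, 3.1)] 0.0845 0.059 [(126.91, 5.4)] 0.0845 0.063 [(126.8, 5.7)] 
post 0.086 [270.2  43.7] [ 16  13  14  15 146] 0.0804 126.82
post 0.088 [270.2  43.7] [ 16  14  14  15 146] 0.08 126.95
post 0.09 [270.2  43.7] [ 17  15  14  15 146] 0.0796 127.09
cam [0.496 0.023 0.311] 159.06669438196815
cap 0.114 [ 13  12  27  25 515] [318.78058252 232.33592233] [ 0.47033438 -0.03965396  0.114     ] diam mm 16.235123545588362
cap 0.124 [ 13   7  27  25 515] [318.78058252 232.33592233] [ 0.47162763 -0.03644918  0.124     ] diam mm 15.474159545967783
```

>>> drive_tool:
  moves:
    - {"x": 0,"y": 0,"z": -20,"rx": 0,"ry": 0,"rz": 0,"fingers": -0.3}
    - {"x": 0,"y": 0,"z": -20,"rx": 0,"ry": 0,"rz": 0,"fingers": -0.3}
    - {"x": 0,"y": 0,"z": -20,"rx": 0,"ry": 0,"rz": 0,"fingers": -0.3}
    - {"x": 0,"y": 0,"z": -20,"rx": 0,"ry": 0,"rz": 0,"fingers": -0.3}
    - {"x": 0,"y": 0,"z": -20,"rx": 0,"ry": 0,"rz": 0,"fingers": -0.3}

```text
time_s: 24.52
tool_pos: [0.4695, -0.0404, 0.174]
tool_rot: [-179.9, 0.0, 68.3]
force: [0.4, 0.1, 0.5]
grip_width: 0.0566
grasp_force: 0.0
```

```bash
python3 prof.py
```

```text
centre,r [0.533  0.0093 0.0584] 180
plate dark 0.041 [(126.72, 4.1), (173.38, 3.8)]
plate dark 0.051 [(106.51, 1.7), (116.66, 1.7), (127.03, 3.1), (137.04, 1.6), (147.17, 1.6), (157.42, 1.4), (167.57, 1.6)]
pointer bright [(126.66, 5.8)] 233.98479 168.9733
0.0805 0.055 [(126.63, 3.0)] 0.0805 0.059 [(123.98, 0.7), (126.65, 3.6)] 0.0805 0.063 [(126.56, 5.8)] 
0.0825 0.055 [(126.82, 3.0)] 0.0825 0.059 [(126.69, 5.3)] 0.0825 0.063 [(126.74, 5.7)] 
0.0845 0.055 [(127.0, 3.1)] 0.0845 0.059 [(126.82, 5.6)] 0.0845 0.063 [(126.92, 5.7)] 
post 0.086 [277.3  47.6] [ 17  15  12  13 115] 0.0803 126.93
post 0.088 [277.3  47.6] [ 17  15  12  13 115] 0.0799 127.06
post 0.09 [277.3  47.6] [ 17  16  12  13 115] 0.0795 127.19
cam [0.495 0.023 0.328] 159.90031443711834
```

Zero line and pointer agree within about 0.2°.

```bash
python3 -c "
from cell import workorder; print(workorder.sign_off())"
```

```text
the job is handed in; nothing more can be done
None
```

The turntable is in fine gear, pressed fully home, with the zero line under the pointer to within about 0.2°. The knob is released and the job was handed in at about 25 s. The teeth were briefly pressed at 7.6 N at first contact, over the 4 N drag limit but under the 15 N bruising limit, and I backed off before they meshed; no judging result came back.

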